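Hold the spring clip open around the green bin card

TASK

Squeeze the levers of the red spring clip to take it off the white bin card, then hold it wide open over the middle of the green card's top edge, with one jaw on each side of the card and the jaws' lips one to two centimetres below the edge, so that a colleague can slip a delivery note in beside the card. Do not let the clip bump, bite or touch the green card or the black card, and leave the carton, tape roll and jar where they are. Finish still holding the clip squeezed open there; do not let go.

Things in the scene. Friction and masses are not known exactly. Their poses are not given: they have to be found in the camera images.
- clip: Red spring clip, 60 to 120 g, 24 wide (its y): two mirrored halves on a steel pin like a large clothes peg, levers up, jaws down. Origin on the pin. At the start it bites the white card, upright (z up), x normal to the card, pin 25 above the card's edge. The frame belongs to the half on the -x side, so it leans 0.25 rad when the clip is squeezed evenly to its stop.
- clip_grip (a point): Point 47 above the pin of the resting clip, midway between the levers' finger plates (each 22 long, 4 thick, 24 wide, 34 to 56 above the pin). At rest they lean out 0.25 rad: 49 over the outer faces at the top, 38 at the foot. Fully squeezed they are parallel, 20 to 21 over the outer faces, centred 48 above the pin. Grip here from above, closing along the clip's x.
- clip_jaw (a joint): Opening angle between the clip's halves, rad: 0 = lips 4 mm apart (biting a card), 0.5 = fully squeezed, at its stop, lips about 22 mm apart. The spring needs 6 N on the levers to start and 10 N at the stop; a harder grip does no harm. Springs back when released (to -0.06 with nothing between the lips).
- lip_a (a point): Middle of the inner face of the lip (the biting end) of the -x jaw of the clip, 37 below the pin; the lip ends 3.5 below this point. Between the lips and the pin the jaws bow outwards, leaving room for a card to enter up to 27 above the lips.
- lip_b (a point): The same on the other, +x jaw.
- white_bin: Blue open picking bin fixed to the bench, 130 x 90 x 62 tall, with an upright white card, 4 thick (x) x 80 wide (y), inside its front end, top edge 125 above the bench. Origin: on the bench under the middle of the card; x is normal to the card, pointing back along the bin (which spans x = -13 to 117), y runs along the card. Empty; the clip is on this card at the start, up to 20 to either side of the middle.
- white_edge (a point): Middle of the white card's top edge, 125 above the bench; axes as the bin's.
- green_bin: Blue open picking bin fixed to the bench, 130 x 90 x 62 tall, with an upright green card, 4 thick (x) x 80 wide (y), inside its front end, top edge 125 above the bench. Origin: on the bench under the middle of the card; x is normal to the card, pointing back along the bin (which spans x = -13 to 117), y runs along the card. Holds yellow cartons up to 61 high. The clip goes on this card.
- green_edge (a point): Middle of the green card's top edge, 125 above the bench; x normal to the card, y along the edge, z up.
- black_bin: Blue open picking bin fixed to the bench, 130 x 90 x 62 tall, with an upright black card, 4 thick (x) x 80 wide (y), inside its front end, top edge 125 above the bench. Origin: on the bench under the middle of the card; x is normal to the card, pointing back along the bin (which spans x = -13 to 117), y runs along the card. Holds yellow cartons. Not to be touched.
- carton: Loose yellow carton 75 x 55 x 45 tall, origin under its centre. Leave alone.
- tape_roll: Loose orange roll of tape lying flat, 72 across, 24 tall, origin under its centre. Leave alone.
- screw_jar: Loose jar with a black cap, 48 across, 60 tall, origin under its centre. Leave alone.
Mind the look-alikes: they are no part of the job. Leave any orange or pink look-alike of the green_bin alone. Leave any orange look-alike of the white_bin alone.

How it is judged:
On the way:
1. the clip is squeezed open and lifted clear of the white card: lips at least 5 mm above the card's top edge, held by the fingers, opening above 0.25 rad (value of joint clip_jaw above 0.25 rad and contact force between the fingers and clip above 2 N and z of each of lip_a, lip_b in the frame of white_edge above 0.005 m), for 0.1 s.
At the end, for the whole second after the job is handed in: The fingers hold the clip open (over 0.33 rad) around the green card's top edge, one lip on each side: each over 4 mm from the card's middle plane, 4 to 27 mm below the edge, within 25 mm of its middle; the clip is still (under 0.03 m/s) and touches neither green card nor bin (((x of lip_a in the frame of green_edge above 0.004 m and x of lip_b in the frame of green_edge below -0.004 m) or (x of lip_b in the frame of green_edge above 0.004 m and x of lip_a in the frame of green_edge below -0.004 m)) and z of lip_a in the frame of green_edge between -0.027 and -0.004 m and y of lip_a in the frame of green_edge between -0.025 and 0.025 m and z of lip_b in the frame of green_edge between -0.027 and -0.004 m and y of lip_b in the frame of green_edge between -0.025 and 0.025 m and value of joint clip_jaw above 0.33 rad and contact force between the fingers and clip above 3 N and contact force between clip and green_bin below 0.5 N and linear speed of clip below 0.03 m/s); the arm keeps its last pose, push and grip.
It fails at once if the clip bites or bumps the green card (over 5 N) (contact force between clip and green_bin above 5 N).
It fails at once if the clip or robot pushes on the black card or its bin (over 3 N) (contact force between anything else and black_bin above 3 N).
It fails at once if the carton, tape roll or jar is moved by more than 20 mm (distance of any of carton, tape_roll, screw_jar from where it was at the start of the episode above 0.02 m).
It also fails if it takes over 32 s, if anything falls off the work surface, if the arm or the gripper's body presses on something with over 40 N, if the wrist force passes 120 N, or if a joint passes its speed limit or range.

ROBOT

A 6-joint arm with a two-finger parallel gripper is mounted at the origin on the work surface. World frame = base frame: x ahead of the robot, y to its left, z up, the work surface at z = 0. Lengths are in m, angles in rad, forces in N, time in s.
With the tool pointing down it reaches from about 0.275 to 0.875 m from the base axis. Payload 12.5 kg.
Tool frame: the origin (TCP) lies on the centre line of the jaws, within the pads' length; the fingertips stand r.finger_overhang ahead of it and the grasp point (between the pads) lies 3 mm ahead of it (r.finger_overhang is the distance from the TCP to the fingertips, in m); z points along the fingers, y is the direction in which the jaws open and shut (so a half turn about z gives the same grasp; the last joint's range is limited). The gripper opens to 85 mm and grips with 20 to 120 N. Pads are 22 mm wide; open, the fingers measure 114 mm over their backs; the gripper's body (76 mm by 85 mm) begins 54 mm behind the grasp point. The pads swing forward as they close: fully open they stand 13 mm farther back than shut.
Start: joints at [-1.281, 0.351, 1.652, -0, 1.139, -0.085], TCP at [0.201, -0.512, 0.253] pointing down, gripper open.
Joint ranges: [-2.75, 2.75], [-0.79, 2.1], [0.01, 2.65], [-1.57, 4.71], [0.07, 3.14], [-2.87, 2.87]. Speed limits (rad/s): [2.22, 2.22, 2.79, 3.14, 3.14, 3.14].

INTERFACE

Orientations are given as a unit quaternion [x, y, z, w].
In Python, from cell import r, optics gives the robot as it stands. The module is installed in compiled form; this text tells all that it offers. Calls block until the motion is done:
- r.move_to(position, orientation): joint-space move of the TCP to a pose.
- r.move_linear(position, rot=None, vel=0.15): straight line of the TCP; rot=None keeps the orientation; vel is the mean speed in m/s.
- r.set_joints(angles): joint-space move.
- r.set_gripper(opening, squeeze=None): opening from 0.0 (shut) to 1.0 (fully open); squeeze is the grip in N (None keeps the last); returns when the fingers have stopped.
- r.sleep(seconds).
- r.inverse_kinematics(position, orientation): joint angles nearest the present ones, or None.
- optics.get_image(name): name is "side" or "top" or "wrist"; returns a dict with "pixels" (384x512x3 uint8, red, green, blue), "depth" (384x512 float32, m along the optical axis (not along the pixel's ray), 0 where there is no reading), "fx", "fy", "cx", "cy" (pixels), "D" ([k1, k2, p1, p2, k3] as OpenCV has them; the pictures are not rectified), "camera_from_world" (4x4, takes a point from world to camera coordinates); the wrist camera has in their place "mount" (4x4, takes a point from camera to tool coordinates, whose origin is the TCP and whose axes are the flange's). Camera axes: x right, y down, z forward; pixel columns grow to the right and rows downward; lengths in m; the calibration is good to about 2 mm. A picture is of the moment at which its call begins: read the wrist's pose just before it.
A pose or a line that the arm cannot do raises r.PlanningError and nothing moves.
- r.hand_in(): hands the job in, once; it reports no verdict.
Readings, each from a call of its own:
- r.current_t(): time.
- r.current_q(): joint angles.
- r.current_qvel(): joint speeds.
- r.current_effort(): joint torques, N m.
- r.current_tool_pos(): TCP position.
- r.current_ee_rot(): TCP orientation.
- r.current_contact_force(): force on the tool from outside, world axes, zero at the start.
- r.current_torque(): the same for the moment, N m.
- r.current_opening(): opening from 0.0 (shut) to 1.0 (fully open).
Only numpy, scipy, OpenCV 4.12 (cv2) and the standard library are available. Lean on these libraries where they do the work, as an engineer would, in place of code of your own. Each camera call takes 0.05 s, during which the arm holds its last target. There are 200 camera calls.

## Working session

There is one attempt and no reset: what is moved stays moved. The work goes in short steps, each a Python script; the robot and the scene stay as the last script left them, time stands still between calls to the robot, and variables do not carry over. Pictures are saved under pics/ and viewed, about 8 in all and at most 12, crops included, and the job is handed in when it is done.

```bash
mkdir -p pics
cat > h.py <<'E'
import numpy as np, cv2
from cell import r, optics
from scipy.spatial.transform import Rotation as R
def cloud(im, T_wc):
    """world points per pixel (HxWx3), nan if no depth. T_wc: world from camera"""
    h,w=im["depth"].shape
    K=np.array([[im["fx"],0,im["cx"]],[0,im["fy"],im["cy"]],[0,0,1]])
    u,v=np.meshgrid(np.arange(w),np.arange(h))
    n=cv2.undistortPoints(np.stack([u,v],-1).reshape(-1,1,2).astype(np.float64),K,np.array(im["D"],float)).reshape(h,w,2)
    z=im["depth"].astype(float).copy(); z[z<=0]=np.nan
    P=np.dstack([n[...,0]*z,n[...,1]*z,z])
    return P@T_wc[:3,:3].T+T_wc[:3,3]
def grab(name):
    p=np.array(r.current_tool_pos()); q=r.current_ee_rot()
    im=optics.get_image(name)
    if name=="wrist":
        T=np.eye(4);T[:3,:3]=R.from_quat(q).as_matrix();T[:3,3]=p
        T=T@np.array(im["mount"])
    else: T=np.linalg.inv(np.array(im["camera_from_world"]))
    return im,cloud(im,T),T
def save(im,fn,crop=None,s=1):
    a=im["pixels"][...,::-1]
    if crop: a=a[crop[1]:crop[3],crop[0]:crop[2]]
    cv2.imwrite(fn,cv2.resize(a,None,fx=s,fy=s,interpolation=cv2.INTER_CUBIC))
E
python3 - <<'E'
from h import *
for n in("top","side"):
    im,P,T=grab(n); save(im,f"pics/{n}0.png",s=1.5)
    np.savez(f"{n}0.npz",pix=im["pixels"],P=P,T=T)
    print(n,T[:3,3].round(3),T[:3,2].round(2),im["fx"])
print(r.finger_overhang,r.current_ee_rot(),r.current_t())
E
```

```text
top [0.276 0.02  1.26 ] [ 0.22 -0.03 -0.98] 436.8810816244728
side [0.007 0.609 0.944] [ 0.45 -0.54 -0.71] 444.21537563824035
0.022 [ 9.82493837e-01  1.86294396e-01 -5.97854078e-05 -5.04194852e-04] 0.1
```

View pics/top0.png

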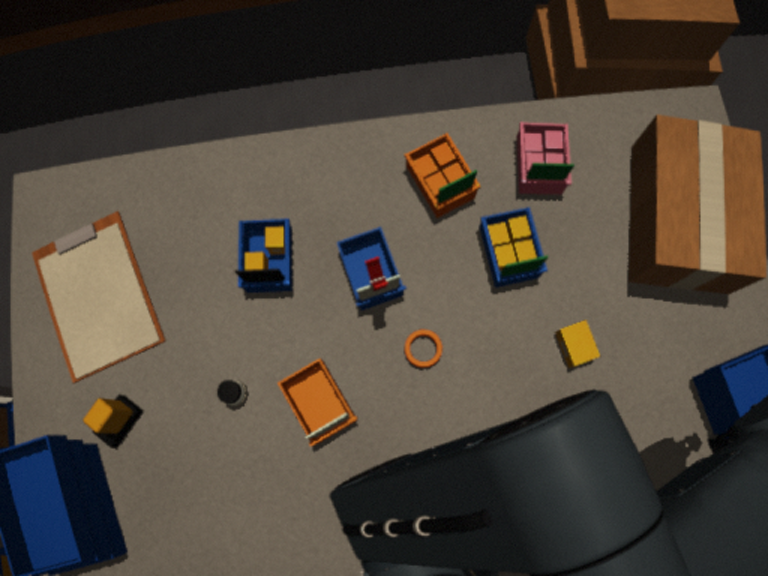

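View pics/side0.png

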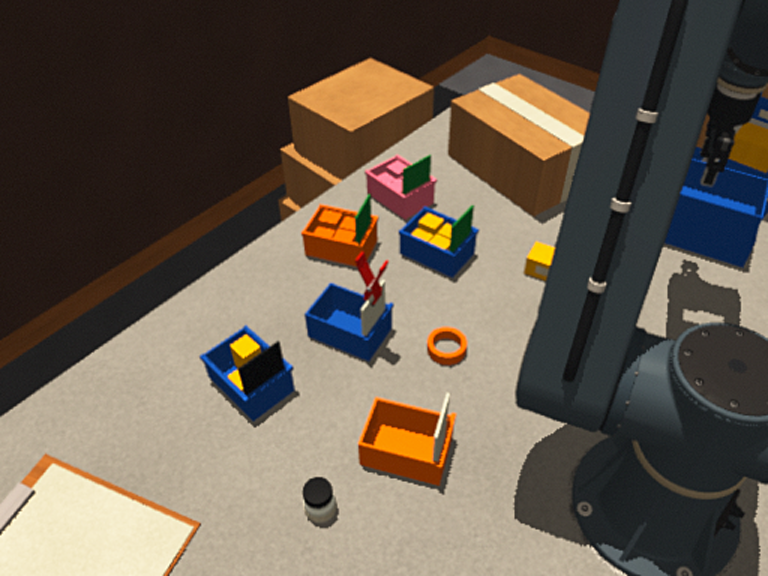

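Top view (384×512 scale ×1.5). White-card candidates are the blue bin at (370,268), which holds the red clip, and an orange look-alike at (317,403). Green-card candidates are the blue bin at (515,248), the orange bin (440,175) and the pink bin (545,157). The black-card bin is at (265,255). I choose the two blue ones and will measure them coarsely before going in with the wrist camera.

Run:
```python
from h import *
def line(p):
    c=np.median(p[:,:2],0); d=np.linalg.svd(p[:,:2]-c)[2][0]; t=(p[:,:2]-c)@d
    return c.round(4),round(float(np.degrees(np.arctan2(d[1],d[0]))),1),np.percentile(t,[1,99]).round(4)
for n in("top","side"):
    d=np.load(n+"0.npz"); hsv=cv2.cvtColor(d["pix"],cv2.COLOR_RGB2HSV); P=d["P"]; z=P[...,2]
    H,S,V=hsv[...,0].astype(int),hsv[...,1],hsv[...,2]
    boxes={"top":{"g":(320,130,370,195),"w":(220,150,275,210),"b":(150,140,200,200)},"side":{"g":(265,135,320,185),"w":(200,165,265,242),"b":(130,215,200,280)}}[n]
    for k,(x0,y0,x1,y1) in boxes.items():
        sel=np.zeros(z.shape,bool); sel[y0:y1,x0:x1]=True
        m={"g":(H>40)&(H<85)&(S>90),"w":(S<80)&(V>100),"b":(V<40)}[k]&sel
        for zl in ((.112,.14),(.07,.14)):
            p=P[m&(z>zl[0])&(z<zl[1])]
            if len(p)>5: print(n,k,len(p),line(p),np.percentile(p[:,2],[5,95]).round(3))
    red=((H<8)|(H>172))&(S>140)&(V>60); x0,y0,x1,y1=boxes["w"]; s=np.zeros(z.shape,bool); s[y0:y1,x0:x1]=1
    p=P[red&s]; p=p[~np.isnan(p[:,2])]
    print(n,"red",len(p),p.min(0).round(3),p.max(0).round(3),line(p[p[:,2]>.15]))
```

```text
top g 53 (array([ 0.5432, -0.2481]), -84.6, array([-0.0384,  0.037 ])) [0.114 0.129]
top g 136 (array([ 0.543 , -0.2477]), -84.8, array([-0.0393,  0.0368])) [0.074 0.127]
top w 40 (array([0.5398, 0.023 ]), 102.6, array([-0.038 ,  0.0388])) [0.119 0.128]
top w 40 (array([0.5398, 0.023 ]), 102.6, array([-0.038 ,  0.0388])) [0.119 0.128]
top b 40 (array([0.5907, 0.2338]), -94.9, array([-0.0407,  0.0358])) [0.112 0.126]
top b 145 (array([0.5909, 0.236 ]), 84.9, array([-0.0383,  0.0386])) [0.073 0.124]
top red 133 [0.515 0.006 0.088] [0.563 0.037 0.211] (array([0.5476, 0.0244]), -170.7, array([-0.0141,  0.0321]))
side g 65 (array([ 0.5389, -0.2457]), 95.4, array([-0.0382,  0.0359])) [0.114 0.127]
side g 198 (array([ 0.5388, -0.2456]), -85.4, array([-0.0364,  0.0385])) [0.072 0.126]
side w 35 (array([0.5329, 0.0377]), 101.4, array([-0.0563,  0.0244])) [0.116 0.127]
side w 58 (array([0.5327, 0.0402]), 100.8, array([-0.0586,  0.0219])) [0.079 0.127]
side b 123 (array([0.5887, 0.2366]), 84.8, array([-0.0374,  0.0379])) [0.113 0.126]
side b 448 (array([0.5888, 0.2372]), 84.8, array([-0.0386,  0.0366])) [0.073 0.125]
side red 278 [ 0.509 -0.153 -0.003] [0.7   0.04  0.208] (array([0.5473, 0.0272]), -176.9, array([-0.0125,  0.0365]))
```

```bash
cat >> h.py <<'E'
def down(deg):
    """tool pointing down, jaw (tool y) direction at deg from world x"""
    a=np.radians(deg); y=np.array([np.cos(a),np.sin(a),0]); z=np.array([0,0,-1.])
    return R.from_matrix(np.column_stack([np.cross(y,z),y,z])).as_quat()
E
python3 - <<'E'
from h import *
im=optics.get_image("wrist"); M=np.array(im["mount"]); print(M.round(3), im["fx"])
for nm,p,a in(("g",[.54,-.247,.30],5),("w",[.538,.024,.30],12)):
    for f in(0,180):
        q=r.inverse_kinematics(p,down(a+f)); print(nm,f,None if q is None else np.round(q,2))
E
```

```text
[[-0.001 -0.957 -0.291  0.073]
 [ 1.    -0.001 -0.001  0.   ]
 [ 0.001 -0.291  0.957 -0.121]
 [ 0.     0.     0.     1.   ]] 279.3520469258207
g 0 [-0.51  0.39  1.48 -0.    1.27 -0.59]
g 180 [-0.51  0.39  1.48 -0.    1.27  2.55]
w 0 [-0.04  0.28  1.62 -0.    1.23 -0.25]
w 180 None
```

Run:
```python
from h import *
for nm,p,a in(("g",[.54,-.247,.30],5),("w",[.538,.024,.30],12.)):
    r.move_to(p,down(a)); r.sleep(.15)
    im,P,T=grab("wrist"); np.savez(f"wr_{nm}.npz",pix=im["pixels"],P=P,T=T); save(im,f"pics/wr_{nm}.png")
    print(r.current_t(),r.current_tool_pos())
a=np.hstack([cv2.imread(f"pics/wr_{k}.png") for k in "gw"]); cv2.imwrite("pics/wr.png",cv2.resize(a,(800,300)))
```

```text
1.9417 [ 0.53960826 -0.24771592  0.29995233]
3.1917 [0.53819301 0.02295751 0.29987208]
```

View pics/wr.png

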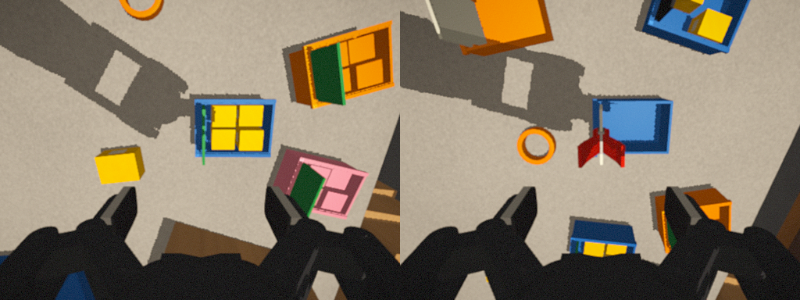

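Left half: the blue bin with four cartons, green card edge-on at (204,135). Right half: the empty blue bin, with the white card at (602,135) and the red clip at (602,150). Both choices are confirmed; next I measure them from these close views.

Run:
```python
from h import *
def rep(tag,p,ax):
    a=np.radians(ax); X=np.array([np.cos(a),np.sin(a)]); Y=np.array([-X[1],X[0]])
    c=np.median(p[:,:2],0); d=np.linalg.svd(p[:,:2]-c)[2][0]
    x=p[:,:2]@X; y=p[:,:2]@Y
    mid=X*np.median(x)+Y*(np.percentile(y,1)+np.percentile(y,99))/2
    print(tag,len(p),"mid",mid.round(4),"line",round(float(np.degrees(np.arctan2(d[1],d[0]))),1),"xw",np.ptp(np.percentile(x,[2,98])).round(4),"yw",np.ptp(np.percentile(y,[1,99])).round(4),"z",np.percentile(p[:,2],[5,50,95]).round(3))
for k,ax in(("g",5),("w",12)):
    d=np.load(f"wr_{k}.npz"); P=d["P"]; hsv=cv2.cvtColor(d["pix"],cv2.COLOR_RGB2HSV); H,S,V=[hsv[...,i].astype(int) for i in range(3)]; z=P[...,2]
    tgt=np.array([.54,-.247]) if k=="g" else np.array([.538,.024])
    near=np.hypot(P[...,0]-tgt[0],P[...,1]-tgt[1])<.075
    m=near&((H>40)&(H<90)&(S>80) if k=="g" else (S<70)&(V>90))
    rep(k+" edge",P[m&(z>.119)&(z<.132)],ax)
    blue=near&(H>95)&(H<125)&(S>120)&(z>.055)&(z<.07); 
    pb=P[(H>95)&(H<125)&(S>120)&(z>.056)&(z<.068)&(np.hypot(P[...,0]-tgt[0]-.05,P[...,1]-tgt[1])<.1)]
    rect=cv2.minAreaRect((pb[:,:2]*1000).astype(np.float32)); print(k,"bin rim",rect)
    if k=="w":
        red=near&((H<8)|(H>172))&(S>120)
        for lo,hi in((.14,.22),(.18,.20),(.195,.215)):
            rep(f"red {lo}-{hi}",P[red&(z>lo)&(z<hi)],ax)
```

```text
g edge 228 mid [ 0.5422 -0.2479] line -85.3 xw 0.0032 yw 0.0783 z [0.123 0.125 0.126]
g bin rim ((593.6543579101562, -244.12892150878906), (130.6648406982422, 97.23587799072266), 4.85701847076416)
w edge 154 mid [0.5375 0.0228] line -77.6 xw 0.0032 yw 0.0793 z [0.124 0.125 0.126]
w bin rim ((587.4252319335938, 34.75132751464844), (131.98556518554688, 91.43692779541016), 10.465210914611816)
red 0.14-0.22 1544 mid [0.5356 0.0225] line -167.8 xw 0.0466 yw 0.0236 z [0.157 0.184 0.206]
red 0.18-0.2 499 mid [0.525  0.0202] line 7.8 xw 0.0385 yw 0.0236 z [0.181 0.189 0.199]
red 0.195-0.215 495 mid [0.5556 0.0267] line 7.5 xw 0.0481 yw 0.0234 z [0.196 0.205 0.206]
```

Run:
```python
from h import *
q=down(12.3)
r.move_linear([.5375,.0227,.200],R.from_quat(q).as_quat(),vel=.12)
print(r.current_tool_pos(),r.current_contact_force(),r.current_t())
r.set_gripper(0.0,50)
print("open",r.current_opening(),r.current_contact_force(),r.current_t())
im,P,T=grab("wrist"); save(im,"pics/grip.png",(150,80,400,280),1.6); np.savez("grip.npz",pix=im["pixels"],P=P,T=T)
im,_,_=grab("side"); save(im,"pics/grips.png",(180,80,380,240),2)
a=cv2.imread("pics/grip.png");b=cv2.imread("pics/grips.png"); b=cv2.resize(b,(400,320)); cv2.imwrite("pics/gg.png",np.hstack([a,b]))
```

```text
[0.53788999 0.02268847 0.20070277] [ 0.22227364 -0.11367019 -0.25284102] 4.175
open 0.21936474119871066 [ 0.74264244  0.22463337 -1.05809611] 4.7917
```

View pics/gg.png

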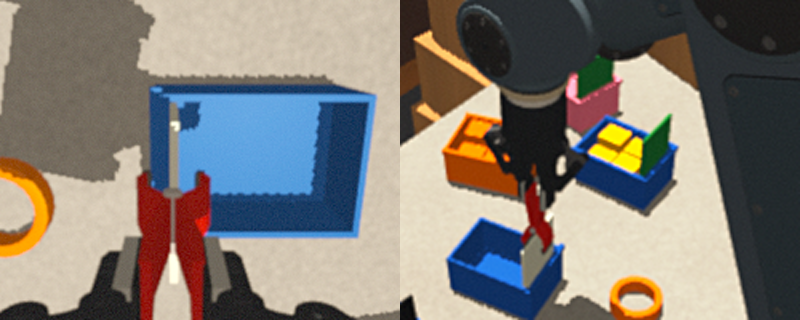

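Left crop: both jaws are open around the white card, lips at (145,190) and (200,190), plates parallel between the pads. Right crop: the side view agrees. Now I lift and move above the green card.

Run:
```python
from h import *
p=np.array(r.current_tool_pos())
r.move_linear(p+[0,0,.09],vel=.12); r.sleep(.2)
print(r.current_opening(),r.current_t())
r.move_linear([.5415,-.2478,.285],down(4.8),vel=.15); r.sleep(.2)
print("open",r.current_opening(),r.current_contact_force(),r.current_tool_pos(),r.current_t())
im,P,T=grab("wrist"); save(im,"pics/ov.png",(150,80,400,280),1.6); np.savez("ov.npz",pix=im["pixels"],P=P,T=T)
im,P,T=grab("side"); save(im,"pics/ovs.png",(220,60,420,220),2); np.savez("ovs.npz",pix=im["pixels"],P=P,T=T)
a=cv2.imread("pics/ov.png");b=cv2.imread("pics/ovs.png"); cv2.imwrite("pics/ovv.png",np.hstack([a,b]))
Rt=R.from_quat(down(4.8)).as_matrix()
c=np.array([.5418,-.2478,.125])
X=Rt[:,1];Y=np.cross([0,0,1],X)
for n in("ov","ovs"):
    d=np.load(n+".npz"); P=d["P"]; hsv=cv2.cvtColor(d["pix"],cv2.COLOR_RGB2HSV); H,S,V=[hsv[...,i].astype(int) for i in range(3)]
    near=np.linalg.norm(P[...,:2]-c[:2],axis=2)<.07
    for nm,m in(("red",((H<8)|(H>172))&(S>120)),("green",(H>40)&(H<90)&(S>80)&(P[...,2]>.118))):
        q=P[near&m&(P[...,2]>.1)]-c
        x,y,z=q@X,q@Y,q[:,2]
        if nm=="red":
            print("red z",np.percentile(z,[1,50,99]).round(4),"y",np.percentile(y,[1,99]).round(4))
            for lo in np.arange(.06,.17,.01):
                k=(z>=lo)&(z<lo+.01)
                if k.sum()>8: print("  z",lo.round(3),k.sum(),"x",np.percentile(x[k],[2,25,75,98]).round(4),"y",np.percentile(y[k],[2,98]).round(4))
        elif len(q): print(n,"green",len(q),"x",np.percentile(x,[2,50,98]).round(4),"y",np.percentile(y,[1,99]).round(4))
```

```text
0.21621069729067333 5.9917
open 0.21933820974936546 [0.23162199 0.23529648 0.15886881] [ 0.5415888  -0.24751371  0.28507309] 8.1417
red z [0.0728 0.1334 0.1675] y [-0.011   0.0123]
  z 0.07 52 x [-0.0168 -0.0141  0.0138  0.0171] y [-0.0104  0.0122]
  z 0.08 164 x [-0.0168 -0.0155  0.0152  0.0167] y [-0.0109  0.0123]
  z 0.09 425 x [-0.0149 -0.0116  0.0112  0.0138] y [-0.0088  0.0121]
  z 0.1 125 x [-0.0074 -0.0022  0.003   0.0066] y [-0.0064  0.0121]
  z 0.11 226 x [-0.0065 -0.0029  0.0016  0.0047] y [-0.0098  0.0123]
  z 0.12 275 x [-0.0078 -0.0046  0.0032  0.0061] y [-0.0102  0.0121]
  z 0.13 330 x [-0.0096 -0.0062  0.0042  0.0076] y [-0.0098  0.0122]
  z 0.14 225 x [-0.0108 -0.0075  0.006   0.0093] y [-0.0085  0.0123]
  z 0.15 215 x [-0.0111 -0.0087  0.0063  0.0089] y [-0.0065  0.0123]
  z 0.16 704 x [-0.0106 -0.0091  0.0068  0.0082] y [-0.0113  0.0118]
ov green 584 x [-0.059   0.0003  0.0566] y [-0.0168  0.0387]
red z [0.0724 0.1183 0.1642] y [-0.0118  0.0137]
  z 0.07 20 x [-0.0199 -0.0176  0.0133  0.0158] y [-0.0084  0.0113]
  z 0.08 24 x [-0.0201 -0.0184  0.0098  0.0132] y [-0.0067  0.0121]
  z 0.09 31 x [-0.0174 -0.0149 -0.01    0.0117] y [-0.0093  0.0133]
  z 0.1 21 x [-0.0114 -0.0089 -0.0071 -0.0025] y [-0.0105  0.0133]
  z 0.11 24 x [-0.0091 -0.0074  0.0007  0.0032] y [-0.0105  0.0129]
  z 0.12 22 x [-0.0103 -0.0074  0.0009  0.0031] y [-0.0086  0.0127]
  z 0.13 23 x [-0.0134 -0.007   0.004   0.0055] y [-0.0072  0.0124]
  z 0.14 25 x [-0.0112 -0.0075  0.0066  0.0096] y [-0.013   0.0139]
  z 0.15 23 x [-0.0095 -0.0013  0.0063  0.008 ] y [-0.0106  0.0139]
  z 0.16 19 x [-0.012  -0.0075  0.0075  0.0093] y [-0.0096  0.0123]
ovs green 45 x [-0.0046 -0.0027  0.0008] y [-0.0335  0.038 ]
```

View pics/ovv.png

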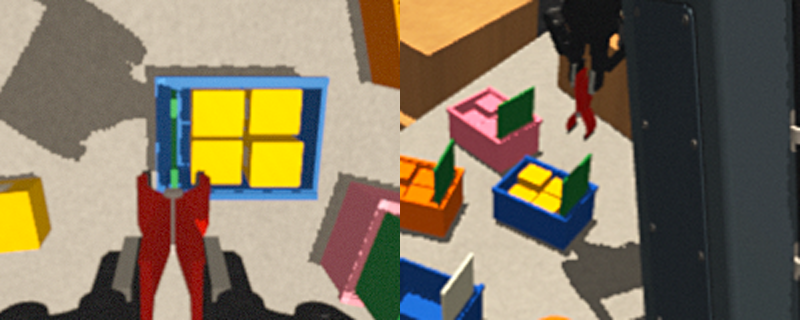

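Left crop: the lips at (147,183) and (203,183) straddle the card edge at (174,140). Measured in the card frame, the clip's x-centre is about 0 (wrist) and −2 mm (side); the card's own is +0.3 mm (wrist) and −2.7 mm (side), so they agree within 1 mm. The lip ends are 72.5 mm above the edge, so I descend 90 mm.

Run:
```python
from h import *
r.move_linear([.5417,-.2478,.225],vel=.08); print(r.current_contact_force(),r.current_opening())
r.move_linear([.5417,-.2478,.195],vel=.04); r.sleep(.3)
print(r.current_contact_force(),r.current_opening(),r.current_tool_pos(),r.current_t())
im,P,T=grab("wrist"); np.savez("fin.npz",pix=im["pixels"],P=P,T=T); save(im,"pics/f1.png",(150,80,400,280),1.6)
im2,P2,T2=grab("side"); save(im2,"pics/f2.png",(240,90,380,202),400/140); a=cv2.imread("pics/f1.png");b=cv2.resize(cv2.imread("pics/f2.png"),(400,320)); cv2.imwrite("pics/f.png",np.hstack([a,b]))
X=R.from_quat(down(4.8)).as_matrix()[:,1];Y=np.cross([0,0,1],X);c=np.array([.5418,-.2478,.125])
hsv=cv2.cvtColor(im["pixels"],cv2.COLOR_RGB2HSV); H,S,V=[hsv[...,i].astype(int) for i in range(3)]
near=np.linalg.norm(P[...,:2]-c[:2],axis=2)<.06
q=P[near&((H<8)|(H>172))&(S>120)&(P[...,2]>.08)]-c; x,y,z=q@X,q@Y,q[:,2]
for s in(-1,1):
    k=(z<.0)&(x*s>0); print("jaw",s,k.sum(),"x",np.percentile(x[k],[2,50,98]).round(4),"z",np.percentile(z[k],[1,50]).round(4))
q=P[near&(H>40)&(H<90)&(S>80)&(abs(P[...,2]-.124)<.006)]-c; x=q@X; print("card",len(q),np.percentile(x,[2,50,98]).round(4),np.percentile(q@Y,[1,99]).round(4))
```

```text
[ 0.2765377   0.21715827 -0.73616011] 0.2186416149443496
[ 0.40535788  0.36243601 -0.96330534] 0.22052612821706044 [ 0.54175265 -0.24782387  0.19515219] 10.3417
jaw -1 104 x [-0.0167 -0.0153 -0.0126] z [-0.0201 -0.0052]
jaw 1 96 x [0.0127 0.0147 0.016 ] z [-0.0208 -0.004 ]
card 293 [-0.0008  0.0007  0.0023] [-0.0406  0.0391]
```

View pics/f.png

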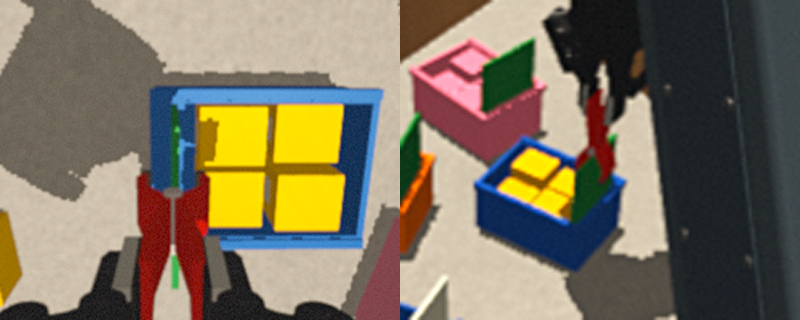

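The picture shows one jaw on each side of the green card edge at (175,175). The card's centre is about 1 mm from the jaws' centre, the lip ends are 18 to 20 mm below the edge, and the wrist force has hardly changed. I'm handing in.

```bash
python3 -c "
from h import *
print(r.current_contact_force(),r.current_opening(),r.current_t()); r.hand_in()"
```

```text
[ 0.94680511 -0.33268265 -1.08938751] 0.2196068746380242 10.4417
the job is handed in; nothing more can be done
```

I took the red clip off the white card in the empty blue bin and handed in with it still squeezed open over the middle of the green card in the blue bin. `hand_in()` reports no verdict, so I can't say how it was judged.

**Last checks:**
- **Position:** the card sits about 1 mm off-centre between the jaws. The lips are about 15 to 16 mm below the card's top edge. Along the edge, the clip was within 1 mm of the middle when checked above the card.
- **Grip:** the opening read a steady 0.22, about 18.6 mm. That is slightly less than the 20 to 21 mm given for the fully squeezed levers. In the pictures the levers look parallel and the lips wide open.
- **Contact:** the wrist force stayed at about 1.5 N or less, with no sign of touching the green card.
- **Time:** 10.4 s on the robot's clock, against the 32 s limit.

The side camera placed the green and white cards 3 to 5 mm off in x from the wrist view. It shifted the clip by about the same amount, so the two views agreed on where clip and card were relative to each other. I used the wrist view for positions. I did not re-measure the carton, tape roll or jar afterwards, but the arm's path did not go near them.

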